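# Draw the locker's deep bolt with the hooked rod

## Task

Take the hooked rod from its rest and, with its hook, draw the bolt deep in the locker's slot out until it meets its hidden end stop, and seat it there with a firm but gentle pull of about 15 N for half a second, without bending it or reaching in with the gripper. Then lay the rod back in its rest as it was, in both saddles with the hook hanging down at the same end, and let go; leave the other things alone.

Things in the scene. Friction and masses are not known exactly. Their poses are not given: they have to be found in the camera images.
- rod_grip (a point): Centre of the black handle, 120 long x 22 wide x 26 high (mm), of the loose hooked rod (0.2 kg). A 7 mm aluminium rod goes on from the handle's front along its centre line; 250 mm ahead of this point it bends straight down into the hook. x runs along the rod towards the hook, z up. It balances about 15 mm ahead of this point. It starts in its rest, hook hanging down.
- rod_hook (a point): The lowest point of the hook: 250 mm ahead of the handle's centre and 39.5 mm below it.
- rest_seat (a point): Where the handle's centre belongs in the rod's grey fixed rest, 63 mm above the table; x points to the hook's end, z up. The rest has two saddles, 10 mm thick, 90 mm apart (centres; 80 mm free between), on a base 130 x 70 x 12 mm. Their notches are 26 mm wide, straight for 12 mm, then flared; notch floors 50 mm, tops about 75 mm above the table.
- locker: Grey fixed steel locker 200 deep (x) x 230 wide (y) x 170 high (mm); origin: centre of its underside; x points into it, away from its front. Along its middle runs a slot 50 mm wide, open at the front and top, its floor 30 mm above the table, with a cross block 80 mm high over the last 30 mm at the back. The bolt lies on the slot's floor, on its centre line.
- bolt_tab (a point): Top edge (its middle) of the bolt's upright steel tab: 24 mm wide across the slot, 6 mm thick, top 66 mm above the table. Same axes as the locker. At the start it is 95 to 140 mm behind the locker's front, at least 27 mm clear of the cross block. The bolt slides towards the front (-x of the locker) to a rigid stop, unseen and different each time: there the tab is 55 to 85 mm behind the front.
- bolt: The bolt; origin on the slot's floor, 36 mm below bolt_tab. Its flat bar, 8 mm thick, 20 mm wide, lies on the floor about 50 mm ahead of and behind the tab. Sliding takes 5 to 8 N (friction, light spring; it stays where left); at the stop the pull rises steeply. To seat it, keep pulling with 12 to 20 N for half a second; more than 25 N bends the tab.
- glove_box: Bystander, to be left alone: cardboard glove box 220 x 120 x 80 mm; origin at the centre of its underside.
- gel: Bystander, to be left alone: gel bottle, 52 mm across, 110 mm tall; origin at the centre of its underside.
- paper_roll: Bystander, to be left alone: upright paper roll, 100 mm across and tall; origin at the centre of its underside.
- bowl: Bystander, to be left alone: steel bowl, 100 mm across, 40 mm tall; origin at the centre of its underside.
- jar: Bystander, to be left alone: glass jar, 60 mm across, 80 mm tall; origin at the centre of its underside.
- probe: Bystander, to be left alone: hand-held scanner probe lying flat, 115 x 56 x 24 mm; origin at the centre of its underside.
- rod: The same rod as a body; origin: centre of the handle's underside, 13 mm below the handle's centre.
Not all that is in view belongs to the job. Leave any blue look-alike of the part that bears rest_seat alone.

How it is judged:
By the outcome, as a careful person would: the job done as asked, in the order asked, and still so for the second after the job is handed in, with the robot touching nothing.
It also fails if it takes over 64 s, if anything falls off the work surface, if the arm or the gripper's body presses on something with over 40 N, if the wrist force passes 120 N, or if a joint passes its speed limit or range.

## Robot

A 7-joint arm with a two-finger parallel gripper is mounted at the origin on the work surface. World frame = base frame: x ahead of the robot, y to its left, z up, the work surface at z = 0. Lengths are in m, angles in rad, forces in N, time in s.
With the tool pointing down it reaches from about 0.35 to 0.9 m from the base axis. Payload 8.1 kg.
Tool frame: the origin (TCP) lies between the finger pads; the fingertips stand 14 mm ahead of it and the grasp point (between the pads) lies 5 mm behind it; z points along the fingers, y is the direction in which the jaws open and shut (so a half turn about z gives the same grasp; the last joint's range is limited). The gripper opens to 92 mm and grips with 3 to 60 N. Pads are 19 mm wide; open, the fingers measure 130 mm over their backs; the gripper's body (75 mm by 190 mm) begins 47 mm behind the grasp point.
Start: joints at [1.031, 0.434, 0.025, 1.573, -0.012, 1.134, -0.075], TCP at [0.264, -0.566, 0.241] pointing down, gripper open.
Joint ranges: [-2.62, 2.62], [-0.44, 2.09], [-1.27, 1.32], [0.08, 2.57], [-1.32, 4.46], [0.12, 2], [-2.74, 2.74]. Speed limits (rad/s): [2.22, 2.22, 3.01, 3.01, 3.14, 3.14, 3.14].

## Interface

Orientations are given as [roll, pitch, yaw] about the fixed x, y, z axes, in that order (R = Rz(yaw) Ry(pitch) Rx(roll)).
In Python, from station import bot, vision gives the robot as it stands.
- The arm moves only by the tool play_rows, never from a script. Its arguments are lists of equal length, an entry for each row: "hand": the finger opening in m, from 0 to 0.0918; "offset": the shift along the tool's x, y, z in m, a list of three; "rotation": the turn, a rotation vector about the tool's x, y, z in rad, a list of three. In form: {"hand": [hand, ...], "offset": [[tx, ty, tz], ...], "rotation": [[wx, wy, wz], ...]}. A call has 1 to 10 rows; each row is the pose to reach, as a shift and turn from the pose commanded when the call began, along the tool's axes at that moment; what a row does not reach only later rows make up. A row lasts 1/12 s, in which the tool goes at most 41.7 mm and 7.16 degrees, less where a joint would pass 70% of its speed; a pose out of reach is approached as far as the arm can. A call with a gripper value outside its range is refused whole. The fingers move at their own pace and stop on an object; "grip_force" is the grip in N (left out, the last holds). Time passes only in rows, so rows that repeat a pose let the fingers close. It gives the time, the measured TCP pose, the force and the opening at its end, in the units of the state.
- bot.get_state(): the state, without advancing time (a new reading comes with each control period).
- vision.read_camera(name): name is "side" or "top"; returns (picture, depth): 400x640x3 uint8, red, green, blue; 400x640 float32, m along the optical axis (not along the pixel's ray), 0 where there is no reading.
- vision.get_calibration(name): a dict with "camera_matrix" (3x3 intrinsics, pixels), "position" and "rotation" of the camera in the world. Camera axes: x right, y up, looking along -z (the intrinsics and any distortion apply to the point x, -y, -z); pixel columns grow to the right and rows downward; lengths in m; the calibration is good to about 2 mm. A picture is of the moment at which its call begins. get_calibration takes no time and is no camera call.
- bot.hand_in(): hands the job in, once; it reports no verdict.
The state is a dict: "clock": time; "q": joint angles; "joint_vel": joint speeds; "tau": joint torques, N m; "tool_pos": TCP position; "tcp_rot": TCP orientation; "contact_force": force on the tool from outside, world axes, zero at the start; "ft_torque": the same for the moment, N m; "opening": finger opening in m.
Only numpy, scipy, OpenCV 4.12 (cv2) and the standard library are available. Lean on these libraries where they do the work, as an engineer would, in place of code of your own. Each camera call takes 0.05 s, during which the arm holds its last target.

## Working session

There is one attempt and no reset: what is moved stays moved. The work goes in short steps, Python scripts to look and compute and a tool call to move; the robot and the scene stay as the last step left them, time stands still between calls to the robot, and variables do not carry over. Pictures are saved under pics/ and viewed, and the job is handed in when it is done.

Besides the shell and the picture viewer there is one more tool, called after "Request:" as name(argument=value, ...) on one line, values as JSON. play_rows: Moves the arm, as the interface text tells. Its arguments: {"type":"object","properties":{"hand":{"type":"array","items":{"type":"number"}},"offset":{"type":"array","items":{"type":"array","items":{"type":"number"}}},"rotation":{"type":"array","items":{"type":"array","items":{"type":"number"}}},"grip_force":{"type":"number"}},"required":["hand","offset","rotation"]}

```bash
mkdir -p pics; ls; python3 - <<'E'
from station import bot, vision
import cv2,numpy as np
s=bot.get_state()
print({k:np.round(v,3).tolist() for k,v in s.items()})
for n in("side","top"):
    p,d=vision.read_camera(n); cv2.imwrite(f"pics/{n}0.png",p[:,:,::-1]); np.save(f"{n}0d.npy",d);np.save(f"{n}0.npy",p)
    c=vision.get_calibration(n); print(n,c)
E
```

```text
pics
{'clock': 0.0, 'q': [1.031, 0.435, 0.025, 1.574, -0.012, 1.134, -0.075], 'joint_vel': [0.002, 0.001, -0.001, 0.001, 0.002, -0.002, -0.003], 'tau': [0.001, -66.784, 0.985, -31.445, -0.061, 0.043, 0.0], 'tool_pos': [0.264, -0.566, 0.24], 'tcp_rot': [-3.14, 0.0, 0.437], 'contact_force': [0.709, -0.21, 0.051], 'ft_torque': [0.004, -0.022, -0.014], 'opening': 0.092}
side {'camera_matrix': array([[444.14691509,   0.        , 307.72948377],
       [  0.        , 444.14691509, 193.91485136],
       [  0.        ,   0.        ,   1.        ]]), 'position': array([0.2809429 , 0.75550142, 0.97987232]), 'rotation': array([ 0.72935465, -0.01739673, -2.77746132])}
top {'camera_matrix': array([[447.56964779,   0.        , 316.21551237],
       [  0.        , 447.56964779, 197.64127715],
       [  0.        ,   0.        ,   1.        ]]), 'position': array([0.30450017, 0.00463688, 1.21409248]), 'rotation': array([ 0.19043378, -0.00677062, -1.57388671])}
```

View pics/side0.png

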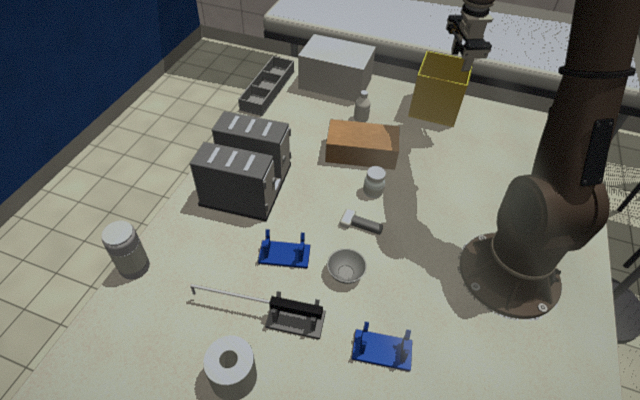

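View pics/top0.png

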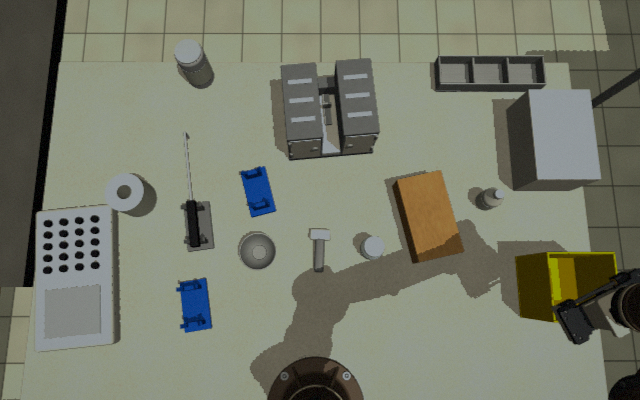

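```bash
cat > h.py <<'E'
import numpy as np,cv2
from scipy.spatial.transform import Rotation as Ro
from station import bot,vision
def cal(n):
    c=vision.get_calibration(n); return c["camera_matrix"],np.array(c["position"]),Ro.from_euler('xyz',c["rotation"]).as_matrix()
def plane(n,u,v,z):
    K,p,R=cal(n); d=R@np.array([(u-K[0,2])/K[0,0],-(v-K[1,2])/K[1,1],-1]); return p+d*(z-p[2])/d[2]
def cloud(n,D):
    K,p,R=cal(n); v,u=np.mgrid[:D.shape[0],:D.shape[1]]
    P=np.stack([(u-K[0,2])/K[0,0]*D,-(v-K[1,2])/K[1,1]*D,-D],-1); return P@R.T+p
def proj(n,X):
    K,p,R=cal(n); c=(np.array(X)-p)@R; return K[0,2]+K[0,0]*c[...,0]/-c[...,2],K[1,2]-K[1,1]*c[...,1]/-c[...,2]
E
python3 - <<'E'
from h import *
for n in("side","top"):
    D=np.load(f"{n}0d.npy");C=cloud(n,D)
    pts={"top":[(150,300),(193,225),(185,135),(330,150),(300,100),(355,100),(327,108)],"side":[(450,200),(297,308),(235,155),(255,125)]}[n]
    for u,v in pts: print(n,u,v,C[v,u].round(3))
p=np.load("top0.npy")[:,:,::-1]
a=cv2.resize(p[50:170,270:390],None,fx=5,fy=5,interpolation=cv2.INTER_CUBIC); cv2.imwrite("pics/lock.png",a)
a=cv2.resize(p[120:260,150:290],None,fx=4.2,fy=4.2,interpolation=cv2.INTER_CUBIC); cv2.imwrite("pics/rod.png",a)
E
```

```text
side 450 200 [ 0.179 -0.2    0.002]
side 297 308 [0.455 0.322 0.078]
side 235 155 [0.752 0.019 0.173]
side 255 125 [ 0.757 -0.114  0.171]
top 150 300 [ 0.264  0.436 -0.001]
top 193 225 [0.453 0.312 0.075]
top 185 135 [0.699 0.348 0.062]
top 330 150 [ 0.667 -0.043  0.027]
top 300 100 [0.751 0.036 0.172]
top 355 100 [ 0.754 -0.1    0.166]
top 327 108 [ 0.784 -0.035  0.041]
```

View pics/lock.png

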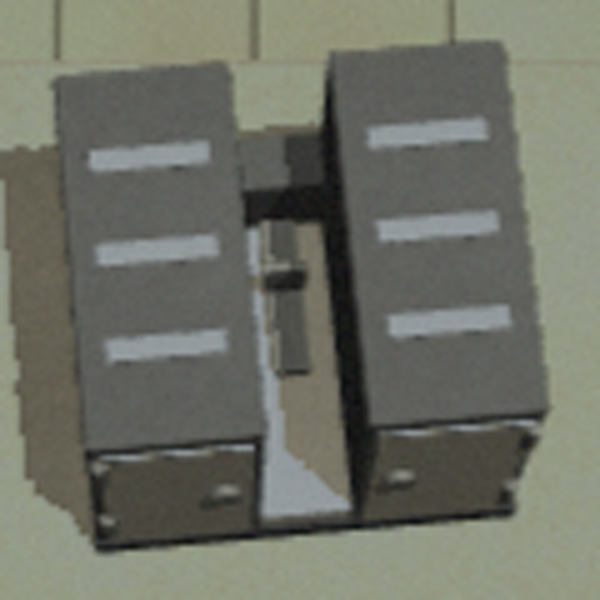

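View pics/rod.png

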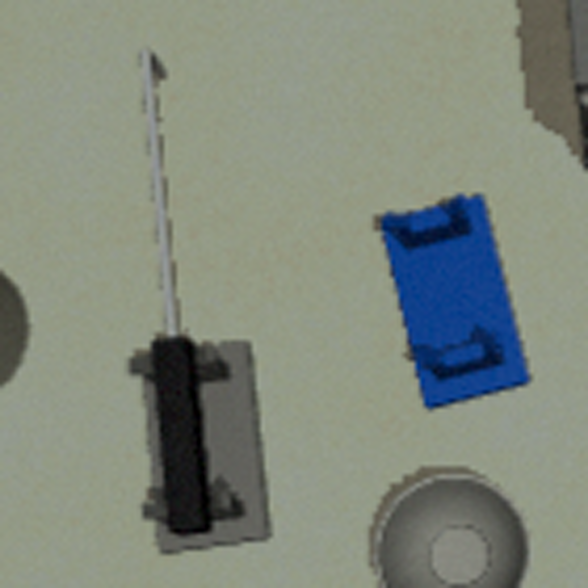

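```bash
python3 - <<'E'
from h import *
for n in("top","side"):
    D=np.load(f"{n}0d.npy");C=cloud(n,D);P=np.load(f"{n}0.npy")
    roi=(C[...,0]>.6)&(C[...,0]<.9)&(C[...,1]>-.25)&(C[...,1]<.15)
    m=roi&(abs(C[...,2]-.17)<.012)
    nl,lab,st,ce=cv2.connectedComponentsWithStats(cv2.morphologyEx(m.astype(np.uint8),cv2.MORPH_OPEN,np.ones((3,3))))
    allp=[]
    for i in range(1,nl):
        if st[i,4]<300: continue
        v,u=np.where(lab==i); X=np.array([plane(n,a,b,.17)[:2] for a,b in zip(u,v)])
        allp.append(X); r=cv2.minAreaRect((X*1000).astype(np.float32)); print(n,"wall",st[i,4],r, cv2.boxPoints(r).round(0).tolist(), "zmed",np.median(C[...,2][lab==i]))
    X=np.concatenate(allp); r=cv2.minAreaRect((X*1000).astype(np.float32)); print(n,"locker",r)
    # handle
    roi=(C[...,0]>.35)&(C[...,0]<.55)&(C[...,1]>.22)&(C[...,1]<.4)&(C[...,2]>.055)
    m=roi&(P.max(-1)<45)&(abs(C[...,2]-.076)<.006)
    v,u=np.where(m);X=np.array([plane(n,a,b,.076)[:2] for a,b in zip(u,v)])
    r=cv2.minAreaRect((X*1000).astype(np.float32)); print(n,"handle",len(X),r,"z",np.median(C[m][:,2]))
    roi=(C[...,0]>.5)&(C[...,0]<.75)&(C[...,1]>.25)&(C[...,1]<.42)&(C[...,2]>.04)&(C[...,2]<.09)
    v,u=np.where(roi);X=np.array([plane(n,a,b,.0655)[:2] for a,b in zip(u,v)])
    f=np.polyfit(X[:,0],X[:,1],1); print(n,"rod",len(X),f,"yaw",np.arctan(f[0]),"x",X[:,0].min(),X[:,0].max(),"y@.45",np.polyval(f,.45),"zmed",np.median(C[roi][:,2]))
    # base edges of the grey rest
    m=(C[...,0]>.33)&(C[...,0]<.55)&(C[...,1]>.2)&(C[...,1]<.4)&(C[...,2]>.007)&(C[...,2]<.03)
    v,u=np.where(m);X=np.array([plane(n,a,b,.012)[:2] for a,b in zip(u,v)]); print(n,"restbase",len(X),cv2.minAreaRect((X*1000).astype(np.float32)))
    # things in slot
    m=(C[...,0]>.62)&(C[...,0]<.86)&(C[...,1]>-.08)&(C[...,1]<.02)&(C[...,2]>.052)&(C[...,2]<.075)
    v,u=np.where(m); print(n,"tab cand",[(a,b,*C[b,a].round(3)) for a,b in zip(u,v)][:60])
E
```

```text
top wall 2735 ((763.07177734375, -105.29032135009766), (200.97540283203125, 90.42134857177734), 5.176241397857666) [[659.0, -69.0], [667.0, -159.0], [867.0, -141.0], [859.0, -51.0]] zmed 0.16838605959789144Traceback (most recent call last):
  File "<stdin>", line 10, in <module>
  File "h.py", line 7, in plane
    K,p,R=cal(n); d=R@np.array([(u-K[0,2])/K[0,0],-(v-K[1,2])/K[1,1],-1]); return p+d*(z-p[2])/d[2]
          ~~~^^^
  File "h.py", line 5, in cal
    c=vision.get_calibration(n); return c["camera_matrix"],np.array(c["position"]),Ro.from_euler('xyz',c["rotation"]).as_matrix()
ValueError: time passes only in moves, steps and waits
```

```bash
cat > h.py <<'E'
import numpy as np,cv2,os,pickle
from scipy.spatial.transform import Rotation as Ro
from station import bot,vision
if os.path.exists("cal.pkl"): CAL=pickle.load(open("cal.pkl","rb"))
else:
    CAL={n:vision.get_calibration(n) for n in("top","side")}; pickle.dump(CAL,open("cal.pkl","wb"))
def cal(n):
    c=CAL[n]; return c["camera_matrix"],np.array(c["position"]),Ro.from_euler('xyz',c["rotation"]).as_matrix()
def plane(n,u,v,z):
    K,p,R=cal(n); u=np.asarray(u,float);v=np.asarray(v,float)
    d=np.stack([(u-K[0,2])/K[0,0],-(v-K[1,2])/K[1,1],-np.ones_like(u)],-1)@R.T; return p+d*((z-p[2])/d[...,2])[...,None]
def cloud(n,D):
    K,p,R=cal(n); v,u=np.mgrid[:D.shape[0],:D.shape[1]]
    P=np.stack([(u-K[0,2])/K[0,0]*D,-(v-K[1,2])/K[1,1]*D,-D],-1); return P@R.T+p
def proj(n,X):
    K,p,R=cal(n); c=(np.array(X)-p)@R; return K[0,2]+K[0,0]*c[...,0]/-c[...,2],K[1,2]-K[1,1]*c[...,1]/-c[...,2]
def snap(n,tag):
    p,d=vision.read_camera(n); np.save(f"{n}{tag}.npy",p);np.save(f"{n}{tag}d.npy",d); return p,d
def st():
    s=bot.get_state(); print({k:np.round(s[k],4).tolist() for k in("clock","q","tool_pos","tcp_rot","contact_force","opening")}); return s
E
cat > m.py <<'E'
from h import *
import sys
tag=sys.argv[1] if len(sys.argv)>1 else "0"
rect=lambda X:cv2.minAreaRect((X[:,:2]*1000).astype(np.float32))
for n in("top","side"):
    D=np.load(f"{n}{tag}d.npy");C=cloud(n,D);P=np.load(f"{n}{tag}.npy")
    roi=(C[...,0]>.6)&(C[...,0]<.9)&(C[...,1]>-.25)&(C[...,1]<.15)
    m=roi&(abs(C[...,2]-.17)<.012)
    nl,lab,s,ce=cv2.connectedComponentsWithStats(cv2.morphologyEx(m.astype(np.uint8),cv2.MORPH_OPEN,np.ones((3,3))))
    allp=[]
    for i in range(1,nl):
        if s[i,4]<300: continue
        v,u=np.where(lab==i); X=plane(n,u,v,.17)
        allp.append(X); r=rect(X); print(n,"wall",s[i,4],r, cv2.boxPoints(r).round(0).tolist(), "zmed",np.median(C[...,2][lab==i]))
    print(n,"locker",rect(np.concatenate(allp)))
    roi=(C[...,0]>.35)&(C[...,0]<.55)&(C[...,1]>.22)&(C[...,1]<.4)&(C[...,2]>.055)
    m=roi&(P.max(-1)<45)&(abs(C[...,2]-.076)<.006)
    v,u=np.where(m)
    if len(u)>20: print(n,"handle",len(u),rect(plane(n,u,v,.076)),"z",np.median(C[m][:,2]))
    roi=(C[...,0]>.5)&(C[...,0]<.75)&(C[...,1]>.25)&(C[...,1]<.42)&(C[...,2]>.04)&(C[...,2]<.09)
    v,u=np.where(roi)
    if len(u)>20:
        X=plane(n,u,v,.0655); f=np.polyfit(X[:,0],X[:,1],1); print(n,"rod",len(X),f,"x",X[:,0].min(),X[:,0].max(),"y@.45",np.polyval(f,.45),"zmed",np.median(C[roi][:,2]))
    m=(C[...,0]>.33)&(C[...,0]<.55)&(C[...,1]>.2)&(C[...,1]<.4)&(C[...,2]>.007)&(C[...,2]<.03)
    v,u=np.where(m); print(n,"restbase",len(u),rect(plane(n,u,v,.012)))
    m=(C[...,0]>.62)&(C[...,0]<.82)&(C[...,1]>-.08)&(C[...,1]<.02)&(C[...,2]>.052)&(C[...,2]<.075)
    v,u=np.where(m); print(n,"tab",[(int(a),int(b),*C[b,a].round(3).tolist()) for a,b in zip(u,v)][:30])
E
python3 m.py
```

```text
top wall 2735 ((763.07177734375, -105.29032135009766), (200.97540283203125, 90.42134857177734), 5.176241397857666) [[659.0, -69.0], [667.0, -159.0], [867.0, -141.0], [859.0, -51.0]] zmed 0.16838605959789144
top wall 2740 ((750.0318603515625, 33.038108825683594), (201.98890686035156, 89.58255004882812), 5.17531156539917) [[645.0, 69.0], [653.0, -21.0], [855.0, -2.0], [847.0, 87.0]] zmed 0.168571696891182
top locker ((756.3182983398438, -36.357078552246094), (201.98861694335938, 228.9442138671875), 5.176342487335205)
top handle 396 ((458.68499755859375, 313.5234375), (118.83222961425781, 22.85320281982422), 8.519181251525879) z 0.07478370216322328
top rod 316 [0.14922363 0.24405349] x 0.49902732433388525 0.7087663777821753 y@.45 0.3112041246846743 zmed 0.0649041983366121
top restbase 641 ((460.00048828125, 313.9277038574219), (129.98526000976562, 70.35663604736328), 8.25881290435791)
top tab [(335, 92, 0.818, -0.056, 0.07), (335, 93, 0.819, -0.056, 0.063), (335, 94, 0.817, -0.056, 0.061), (335, 95, 0.816, -0.057, 0.055), (335, 96, 0.815, -0.057, 0.052), (336, 100, 0.794, -0.058, 0.072)
[... 2027 characters left out ...]
 168, 0.67, -0.068, 0.074), (279, 168, 0.668, -0.071, 0.073), (280, 168, 0.666, -0.074, 0.071), (281, 168, 0.665, -0.079, 0.066), (274, 169, 0.684, -0.071, 0.062), (275, 169, 0.681, -0.072, 0.063), (276, 169, 0.676, -0.067, 0.069), (277, 169, 0.673, -0.069, 0.068), (278, 169, 0.67, -0.068, 0.071), (279, 169, 0.668, -0.07, 0.069), (280, 169, 0.666, -0.074, 0.066), (281, 169, 0.664, -0.076, 0.065), (274, 170, 0.684, -0.071, 0.059), (275, 170, 0.681, -0.071, 0.06), (276, 170, 0.677, -0.07, 0.062), (277, 170, 0.674, -0.07, 0.063), (278, 170, 0.671, -0.071, 0.063), (279, 170, 0.667, -0.069, 0.066), (280, 170, 0.665, -0.072, 0.065), (281, 170, 0.664, -0.077, 0.06), (274, 171, 0.684, -0.07, 0.055)]
```

```bash
cat >> h.py <<'E'
def go(pos,yaw,s=None):
    s=s or bot.get_state(); R=Ro.from_euler('xyz',s["tcp_rot"]); T=Ro.from_euler('xyz',[np.pi,0,yaw])
    print("off",(R.inv().apply(np.array(pos)-s["tool_pos"])).round(4).tolist(),"rot",(R.inv()*T).as_rotvec().round(4).tolist())
E
python3 - <<'E'
from h import *
for u,v in [(327,102.5),(327,103.5),(327,104.5)]: print(plane("top",u,v,.066).round(4))
L=np.array([.7565,-.036]);y=.0905;ex=np.array([np.cos(y),np.sin(y)]);F=L-.1*ex; print("front",F)
for u,v in [(327,102.5),(327,103.5),(327,104.5)]:
    d=plane("top",u,v,.066)[:2]-F; print("depth",d@ex,"lat",d@[-ex[1],ex[0]])
print("roll",plane("top",125,192,.1),plane("side",229,362,.1))
H=np.array([.459,.3145]);y=.1485
g=H+.01*np.array([np.cos(y),np.sin(y)]);print("grasp",g)
go([*g,.30],y); st()
P=np.load("side0.npy")[:,:,::-1]; cv2.imwrite("pics/s1.png",cv2.resize(P[255:345,180:340],None,fx=4.5,fy=4.5,interpolation=cv2.INTER_CUBIC))
E
```

```text
[ 0.7897 -0.034   0.066 ]
[ 0.7868 -0.034   0.066 ]
[ 0.784 -0.034  0.066]
front [ 0.65690923 -0.04503765]
depth 0.1332768741934621 lat -0.001031555443990907
depth 0.13039874922140776 lat -0.0007481506551258063
depth 0.12752320754633015 lat -0.000465000239764769
roll [0.53466585 0.4808943  0.1       ] [0.53260347 0.48989545 0.1       ]
grasp [0.46888994 0.31597955]
off [0.5585, -0.7126, -0.059] rot [-0.0014, 0.0003, 0.2882]
{'clock': 0.1, 'q': [1.0314, 0.4351, 0.025, 1.574, -0.0116, 1.134, -0.0751], 'tool_pos': [0.2642, -0.566, 0.24], 'tcp_rot': [-3.1402, 0.0001, 0.4367], 'contact_force': [-1.1136, -0.211, -0.0589], 'opening': 0.0917}
```

View pics/s1.png

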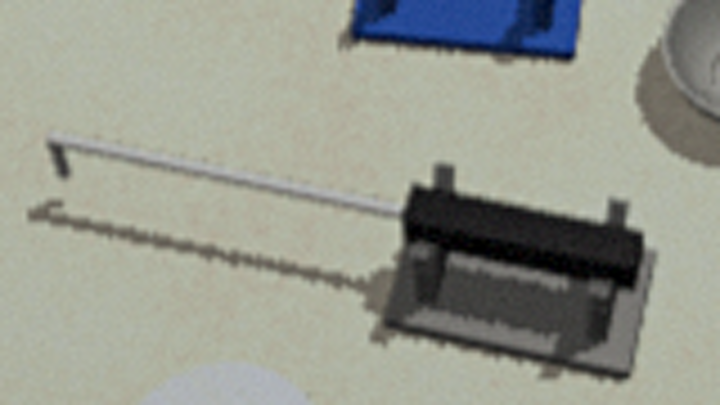

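Request:
play_rows(hand=[0.0918, 0.0918, 0.0918, 0.0918, 0.0918, 0.0918, 0.0918, 0.0918, 0.0918, 0.0918], offset=[[0, 0, -0.03], [0, 0, -0.06], [0.372, -0.286, -0.06], [0.372, -0.286, -0.06], [0.372, -0.286, -0.06], [0.372, -0.286, -0.06], [0.372, -0.286, -0.06], [0.372, -0.286, -0.06], [0.372, -0.286, -0.06], [0.372, -0.286, -0.06]], rotation=[[0, 0, 0], [0, 0, 0], [0, 0, 0.288], [0, 0, 0.288], [0, 0, 0.288], [0, 0, 0.288], [0, 0, 0.288], [0, 0, 0.288], [0, 0, 0.288], [0, 0, 0.288]], grip_force=50)

```text
clock: 0.93
tool_pos: [0.4179, -0.269, 0.3006]
tcp_rot: [3.142, 0.0, 0.149]
contact_force: [1.5, -0.8, -0.2]
opening: 0.092
```

```bash
python3 -c "
from h import *
st();go([.4689,.316,.30],.1485)"
```

```text
{'clock': 0.9333, 'q': [0.541, 0.1835, -0.0908, 1.7791, 0.0181, 1.1799, -0.9774], 'tool_pos': [0.4179, -0.269, 0.3006], 'tcp_rot': [3.1416, 0.0002, 0.1486], 'contact_force': [1.5226, -0.7831, -0.2251], 'opening': 0.092}
off [0.1371, -0.571, 0.0006] rot [0.0, 0.0002, 0.0001]
```

Request:
play_rows(hand=[0.0918, 0.0918, 0.0918, 0.0918, 0.0918, 0.0918, 0.0918, 0.0918, 0.0918, 0.0918], offset=[[0.137, -0.571, 0], [0.137, -0.571, 0], [0.137, -0.571, 0], [0.137, -0.571, 0], [0.137, -0.571, 0], [0.137, -0.571, 0], [0.137, -0.571, 0], [0.137, -0.571, 0], [0.137, -0.571, 0], [0.137, -0.571, 0]], rotation=[[0, 0, 0], [0, 0, 0], [0, 0, 0], [0, 0, 0], [0, 0, 0], [0, 0, 0], [0, 0, 0], [0, 0, 0], [0, 0, 0], [0, 0, 0]])

```text
clock: 1.77
tool_pos: [0.4532, 0.1459, 0.3007]
tcp_rot: [3.141, -0.0, 0.148]
contact_force: [0.1, 0.5, 0.4]
opening: 0.0921
```

```bash
python3 -c "
from h import *
st();go([.4689,.316,.16],.1485)"
```

```text
{'clock': 1.7667, 'q': [-0.0407, 0.1782, -0.4446, 1.8005, 0.0828, 1.1811, -1.933], 'tool_pos': [0.4532, 0.1459, 0.3007], 'tcp_rot': [3.1414, -0.0, 0.1484], 'contact_force': [0.1357, 0.4967, 0.4233], 'opening': 0.0921}
off [0.0406, -0.166, 0.1407] rot [0.0002, -0.0, -0.0001]
```

Request:
play_rows(hand=[0.09, 0.08, 0.07, 0.06, 0.06, 0.06, 0.06, 0.06, 0.06, 0.06], offset=[[0.041, -0.166, 0], [0.041, -0.166, 0], [0.041, -0.166, 0], [0.041, -0.166, 0.02], [0.041, -0.166, 0.05], [0.041, -0.166, 0.08], [0.041, -0.166, 0.11], [0.041, -0.166, 0.14], [0.041, -0.166, 0.14], [0.041, -0.166, 0.14]], rotation=[[0, 0, 0], [0, 0, 0], [0, 0, 0], [0, 0, 0], [0, 0, 0], [0, 0, 0], [0, 0, 0], [0, 0, 0], [0, 0, 0], [0, 0, 0]])

```text
clock: 2.6
tool_pos: [0.4688, 0.3135, 0.1598]
tcp_rot: [3.14, 0.003, 0.149]
contact_force: [0.1, 0.4, 0.6]
opening: 0.0601
```

```bash
python3 -c "
from h import *
st();go([.4689,.316,.060],.1485)
p,d=snap('top','1');q,d=snap('side','1')
cv2.imwrite('pics/t1.png',cv2.resize(p[120:270,140:300,::-1],None,fx=3.5,fy=3.5)); cv2.imwrite('pics/s1b.png',cv2.resize(q[200:380,170:360,::-1],None,fx=3,fy=3))"
```

```text
{'clock': 2.6, 'q': [-0.3404, 0.4676, -0.4748, 1.7896, 0.2555, 0.9493, -2.3441], 'tool_pos': [0.4688, 0.3135, 0.1598], 'tcp_rot': [3.14, 0.0033, 0.1489], 'contact_force': [0.1159, 0.4338, 0.6128], 'opening': 0.0601}
off [0.0008, -0.0026, 0.0998] rot [0.0016, 0.0033, 0.0004]
```

View pics/t1.png

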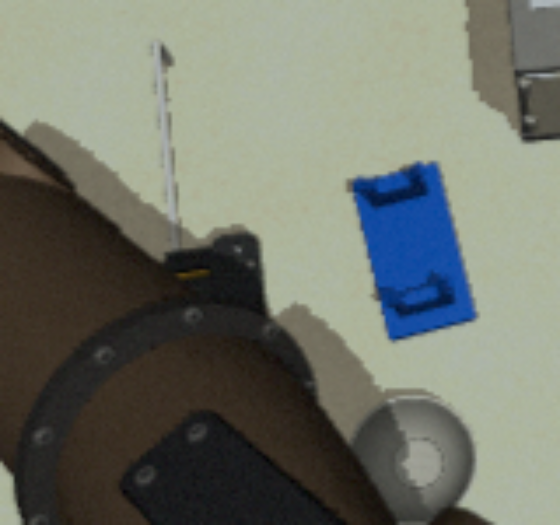

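View pics/s1b.png

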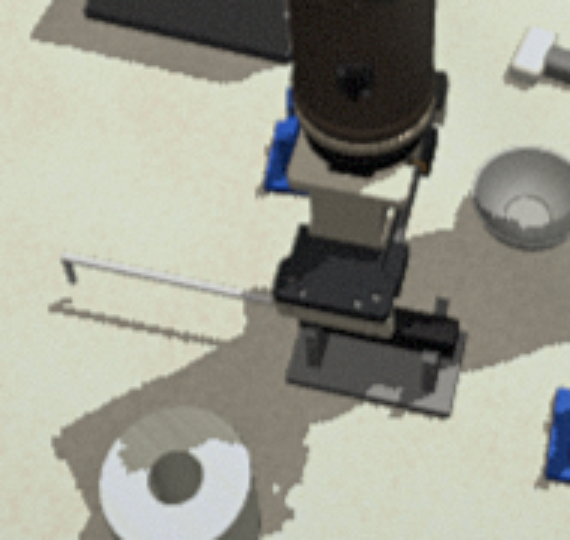

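Request:
play_rows(hand=[0.06, 0.06, 0.06, 0.06, 0.06, 0.06, 0.06], offset=[[0.001, -0.002, 0.02], [0.001, -0.002, 0.04], [0.001, -0.002, 0.06], [0.001, -0.002, 0.08], [0.001, -0.002, 0.1], [0.001, -0.002, 0.1], [0.001, -0.002, 0.1]], rotation=[[0.0, 0.0, 0], [0, 0, 0], [0, 0, 0], [0, 0, 0], [0, 0, 0], [0, 0, 0], [0, 0, 0]])

```text
clock: 3.28
tool_pos: [0.4709, 0.3168, 0.062]
tcp_rot: [-3.141, -0.001, 0.149]
contact_force: [0.2, -0.3, 0.5]
opening: 0.0602
```

```bash
python3 -c "
from h import *
st();go([.4689,.316,.060],.1485)"
```

```text
{'clock': 3.2833, 'q': [-0.3869, 0.5912, -0.4224, 1.8716, 0.3424, 0.7494, -2.4214], 'tool_pos': [0.4709, 0.3168, 0.062], 'tcp_rot': [-3.1413, -0.0009, 0.1486], 'contact_force': [0.159, -0.3366, 0.4809], 'opening': 0.0602}
off [-0.0021, 0.0005, 0.002] rot [-0.0003, -0.0009, 0.0001]
```

Request:
play_rows(hand=[0.05, 0.04, 0.03, 0.02, 0.015, 0.01, 0.01, 0.01, 0.01, 0.01], offset=[[0, 0, 0.002], [0, 0, 0.002], [0, 0, 0.002], [0, 0, 0.002], [0, 0, 0.002], [0, 0, 0.002], [0, 0, 0.002], [0, 0, 0.002], [0, 0, 0.002], [0, 0, 0.002]], rotation=[[0, 0, 0], [0, 0, 0], [0, 0, 0], [0, 0, 0], [0, 0, 0], [0, 0, 0], [0, 0, 0], [0, 0, 0], [0, 0, 0], [0, 0, 0]], grip_force=50)

```text
clock: 4.12
tool_pos: [0.4705, 0.3165, 0.059]
tcp_rot: [-3.141, -0.0, 0.149]
contact_force: [-1.3, -0.7, 5.6]
opening: 0.0216
```

```bash
python3 -c "
from h import *
st();go([.4689,.316,.060],.1485)"
```

```text
{'clock': 4.1167, 'q': [-0.3883, 0.5949, -0.4207, 1.8745, 0.3451, 0.7436, -2.4238], 'tool_pos': [0.4705, 0.3165, 0.059], 'tcp_rot': [-3.1415, -0.0003, 0.1486], 'contact_force': [-1.3408, -0.6703, 5.5747], 'opening': 0.0216}
off [-0.0016, 0.0003, -0.001] rot [-0.0001, -0.0003, 0.0001]
```

Request:
play_rows(hand=[0.01, 0.01, 0.01, 0.01, 0.01, 0.01, 0.01, 0.01, 0.01, 0.01], offset=[[0, 0, -0.01], [0, 0, -0.025], [0, 0, -0.05], [0, 0, -0.08], [0, 0, -0.11], [0, 0, -0.15], [0, 0, -0.19], [0, 0, -0.23], [0, 0, -0.24], [0, 0, -0.24]], rotation=[[0, 0, 0], [0, 0, 0], [0, 0, 0], [0, 0, 0], [0, 0, 0], [0, 0, 0], [0, 0, 0], [0, 0, 0], [0, 0, 0], [0, 0, 0]])

```text
clock: 4.95
tool_pos: [0.4712, 0.3176, 0.3026]
tcp_rot: [-3.139, -0.006, 0.149]
contact_force: [-0.1, 1.0, -3.2]
opening: 0.0214
```

```bash
python3 -c "
from h import *
st();go([.5668,-.0532,.3],.0905)"
```

```text
{'clock': 4.95, 'q': [-0.3125, 0.3434, -0.5076, 1.5948, 0.175, 1.2424, -2.2729], 'tool_pos': [0.4712, 0.3176, 0.3026], 'tcp_rot': [-3.1388, -0.0056, 0.1489], 'contact_force': [-0.1189, 1.0164, -3.2268], 'opening': 0.0214}
off [0.0395, 0.3808, 0.0017] rot [-0.003, -0.0055, 0.0584]
```

Request:
play_rows(hand=[0.01, 0.01, 0.01, 0.01, 0.01, 0.01, 0.01, 0.01, 0.01, 0.01], offset=[[0.001, 0.03, 0], [0.007, 0.07, 0], [0.011, 0.11, 0], [0.015, 0.15, 0], [0.019, 0.19, 0], [0.023, 0.23, 0], [0.027, 0.27, 0], [0.031, 0.31, 0], [0.035, 0.35, 0], [0.0395, 0.381, 0]], rotation=[[0, 0, 0.006], [0, 0, 0.012], [0, 0, 0.018], [0, 0, 0.024], [0, 0, 0.03], [0, 0, 0.036], [0, 0, 0.042], [0, 0, 0.048], [0, 0, 0.054], [0, 0, 0.058]])

```text
clock: 5.78
tool_pos: [0.5647, -0.0588, 0.2963]
tcp_rot: [3.141, 0.004, 0.088]
contact_force: [0.2, 0.1, -2.2]
opening: 0.0216
```

Request:
play_rows(hand=[0.01, 0.01, 0.01], offset=[[0, 0, 0], [0, 0, 0], [0, 0, 0]], rotation=[[0, 0, 0], [0, 0, 0], [0, 0, 0]])

```text
clock: 6.03
tool_pos: [0.5649, -0.0539, 0.2969]
tcp_rot: [-3.14, 0.003, 0.091]
contact_force: [0.7, 1.2, -2.4]
opening: 0.0216
```

```bash
python3 -c "
from h import *
st();go([.5668,-.0532,.3],.0905)
p,d=snap('top','2');q,d=snap('side','2')
cv2.imwrite('pics/t2.png',cv2.resize(p[40:240,240:440,::-1],None,fx=3,fy=3)); cv2.imwrite('pics/s2.png',cv2.resize(q[80:260,170:400,::-1],None,fx=3,fy=3))"
```

```text
{'clock': 6.0333, 'q': [0.253, 0.3279, -0.3377, 1.6079, 0.1123, 1.2283, -1.5859], 'tool_pos': [0.5649, -0.0539, 0.2969], 'tcp_rot': [-3.1404, 0.0032, 0.0911], 'contact_force': [0.6666, 1.195, -2.4081], 'opening': 0.0216}
off [0.002, -0.0005, -0.0031] rot [-0.0012, 0.0032, 0.0006]
```

View pics/t2.png

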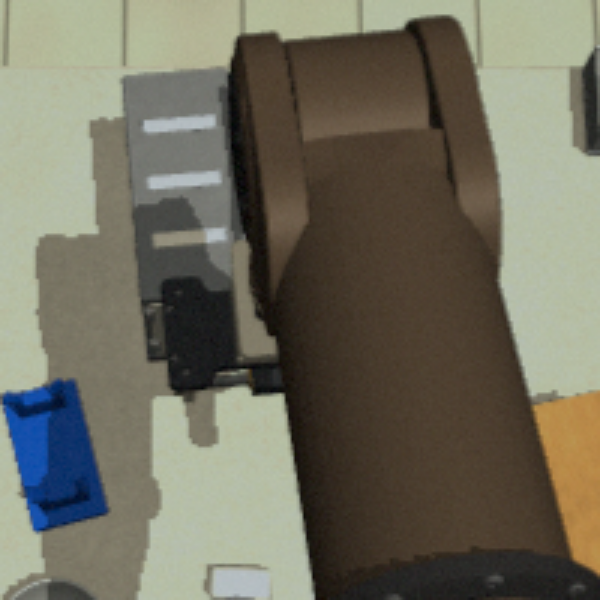

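View pics/s2.png

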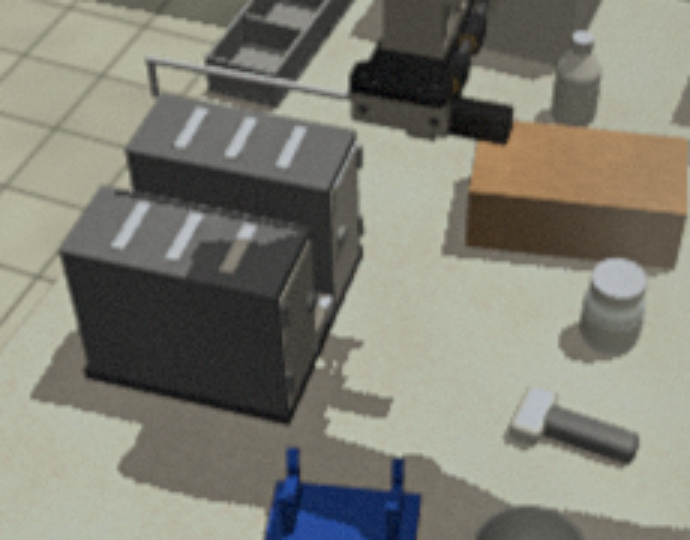

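```bash
python3 - <<'E'
from h import *
D=np.load("top2d.npy");C=cloud("top",D)
m=(C[...,2]>.19)&(C[...,0]>.5)
for lo in np.arange(.5,1.0,.05):
    k=m&(C[...,0]>=lo)&(C[...,0]<lo+.05)
    if k.sum(): print(round(lo,2),k.sum(),np.percentile(C[k][:,2],[0.5,5,50]).round(3))
D=np.load("side2d.npy");C=cloud("side",D)
m=(C[...,2]>.24)&(C[...,0]>.6)&(C[...,2]<.33)&(C[...,1]<.05)
v,u=np.where(m); P=C[m]; print(len(P),P.min(0).round(3),P.max(0).round(3))
k=(u<320); X=plane("side",u[k],v[k],.303)
r=P[:,0].argsort()[-12:]; print(np.c_[u[r],v[r],P[r].round(3)])
k=(P[:,2]>.285)&(P[:,0]>.64); f=np.polyfit(P[k][:,0],P[k][:,1],1); g=np.polyfit(P[k][:,0],P[k][:,2],1); print(f,g,np.polyval(f,.8),np.polyval(g,[.65,.8]))
E
```

```text
0.5 3674 [0.361 0.385 0.71 ]
0.55 3164 [0.387 0.39  0.696]
0.6 89 [0.656 0.668 0.681]
228 [ 0.632 -0.05   0.265] [ 0.809 -0.026  0.309]
[[ 2.19e+02  1.03e+02  8.07e-01 -2.80e-02  2.92e-01]
 [ 2.21e+02  1.11e+02  8.07e-01 -3.10e-02  2.65e-01]
 [ 2.20e+02  1.06e+02  8.07e-01 -3.00e-02  2.81e-01]
 [ 2.19e+02  1.02e+02  8.07e-01 -2.90e-02  2.95e-01]
 [ 2.20e+02  1.07e+02  8.07e-01 -3.00e-02  2.79e-01]
 [ 2.20e+02  1.09e+02  8.07e-01 -2.90e-02  2.73e-01]
 [ 2.20e+02  1.10e+02  8.07e-01 -2.80e-02  2.70e-01]
 [ 2.20e+02  1.08e+02  8.08e-01 -3.00e-02  2.75e-01]
 [ 2.18e+02  9.90e+01  8.08e-01 -2.90e-02  3.04e-01]
 [ 2.19e+02  1.04e+02  8.08e-01 -3.00e-02  2.88e-01]
 [ 2.19e+02  1.05e+02  8.08e-01 -2.90e-02  2.85e-01]
 [ 2.20e+02  1.11e+02  8.09e-01 -3.00e-02  2.65e-01]]
[ 0.09532327 -0.10627514] [-0.02293363  0.32024834] -0.030016525422170398 [0.30534148 0.30190143]
```

Request:
play_rows(hand=[0.01, 0.01, 0.01, 0.01, 0.01, 0.01, 0.01, 0.01, 0.01], offset=[[0, 0, 0.02], [0, 0, 0.05], [0, 0, 0.08], [0, 0, 0.11], [0, 0, 0.14], [0, 0, 0.16], [0, 0, 0.177], [0, 0, 0.177], [0, 0, 0.177]], rotation=[[0, 0, 0], [0, 0, 0], [0, 0, 0], [0, 0, 0], [0, 0, 0], [0, 0, 0], [0, 0, 0], [0, 0, 0], [0, 0, 0]])

```text
clock: 6.88
tool_pos: [0.5652, -0.0532, 0.1213]
tcp_rot: [-3.141, 0.002, 0.093]
contact_force: [0.0, 0.4, -2.2]
opening: 0.0216
```

```bash
python3 -c "
from h import *
st();go([.5668,-.0532,.083],.0905)
p,d=snap('top','3');q,d=snap('side','3')
cv2.imwrite('pics/t3.png',cv2.resize(p[40:190,270:420,::-1],None,fx=4,fy=4)); cv2.imwrite('pics/s3.png',cv2.resize(q[80:260,170:400,::-1],None,fx=3,fy=3))"
```

```text
{'clock': 6.8833, 'q': [0.2257, 0.494, -0.3125, 1.8296, 0.1944, 0.8498, -1.659], 'tool_pos': [0.5652, -0.0532, 0.1213], 'tcp_rot': [-3.1409, 0.0018, 0.0928], 'contact_force': [0.0069, 0.4137, -2.1732], 'opening': 0.0216}
off [0.0017, 0.0001, 0.0383] rot [-0.0007, 0.0018, 0.0023]
```

View pics/t3.png

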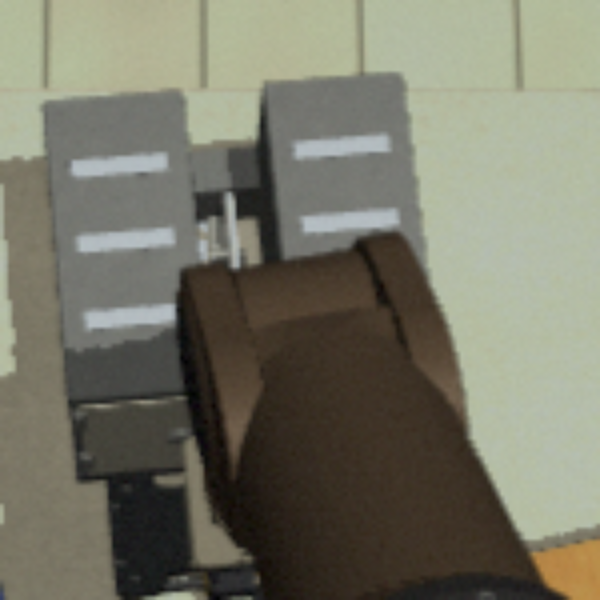

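View pics/s3.png

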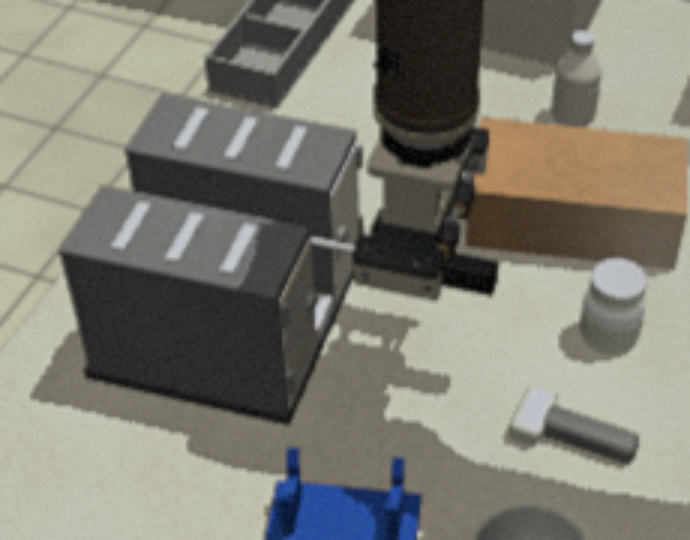

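```bash
python3 - <<'E'
from h import *
p=np.load("top3.npy")
cv2.imwrite("pics/t3b.png",cv2.resize(p[80:112,310:350,::-1],None,fx=15,fy=15,interpolation=cv2.INTER_NEAREST))
L=np.array([.7565,-.036]);y=.0905;ex=np.array([np.cos(y),np.sin(y)]);F=L-.1*ex
for u,v,z in[(327.5,88,.126),(329,103,.1255)]:
    X=plane("top",u,v,z);d=X[:2]-F;print(X.round(4),d@ex,d@[-ex[1],ex[0]])
E
```

```text
[ 0.8044 -0.0336  0.126 ] 0.14791618730550884 -0.0019441839980947051
[ 0.7632 -0.0372  0.1255] 0.10658059714967127 -0.0017747457264445802
```

View pics/t3b.png

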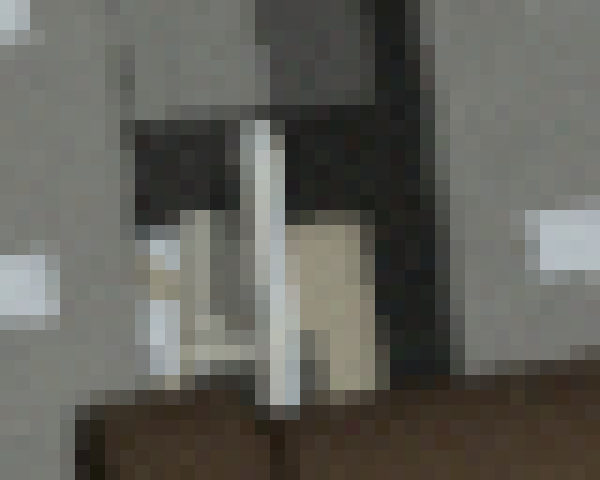

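Request:
play_rows(hand=[0.01, 0.01, 0.01, 0.01, 0.01, 0.01, 0.01, 0.01], offset=[[0.004, 0, 0], [0.004, 0, 0.008], [0.004, 0, 0.016], [0.004, 0, 0.024], [0.004, 0, 0.032], [0.004, 0, 0.038], [0.004, 0, 0.038], [0.004, 0, 0.038]], rotation=[[0, 0, 0], [0, 0, 0], [0, 0, 0], [0, 0, 0], [0, 0, 0], [0, 0, 0], [0, 0, 0], [0, 0, 0]])

```text
clock: 7.65
tool_pos: [0.5694, -0.0542, 0.0831]
tcp_rot: [-3.141, 0.001, 0.091]
contact_force: [0.0, -0.3, -1.7]
opening: 0.0216
```

```bash
python3 -c "
from h import *
st()
p,d=snap('top','4')
cv2.imwrite('pics/t4.png',cv2.resize(p[80:112,310:350,::-1],None,fx=15,fy=15,interpolation=cv2.INTER_NEAREST))"
```

```text
{'clock': 7.65, 'q': [0.213, 0.5482, -0.2966, 1.8516, 0.2193, 0.7748, -1.6803], 'tool_pos': [0.5694, -0.0542, 0.0831], 'tcp_rot': [-3.1414, 0.0013, 0.0908], 'contact_force': [0.0025, -0.3327, -1.6693], 'opening': 0.0216}
```

View pics/t4.png

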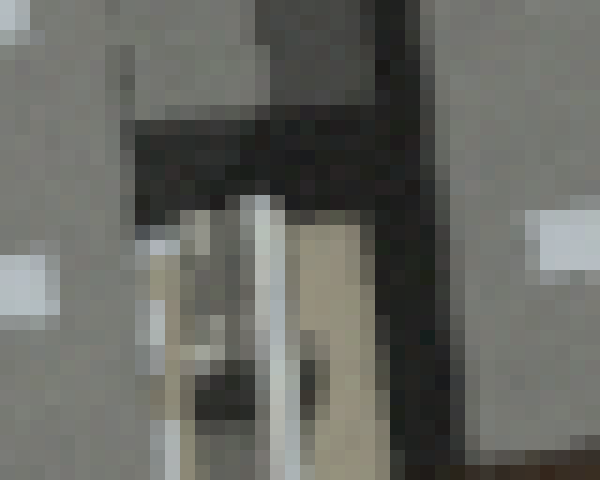

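Request:
play_rows(hand=[0.01, 0.01, 0.01, 0.01, 0.01, 0.01, 0.01, 0.01, 0.01, 0.01], offset=[[-0.002, 0, 0], [-0.004, 0, 0], [-0.006, 0, 0], [-0.008, 0, 0], [-0.01, 0, 0], [-0.012, 0, 0], [-0.014, 0, 0], [-0.016, 0, 0], [-0.018, 0, 0], [-0.02, 0, 0]], rotation=[[0, 0, 0], [0, 0, 0], [0, 0, 0], [0, 0, 0], [0, 0, 0], [0, 0, 0], [0, 0, 0], [0, 0, 0], [0, 0, 0], [0, 0, 0]])

```text
clock: 8.53
tool_pos: [0.5513, -0.0559, 0.0842]
tcp_rot: [3.142, -0.003, 0.091]
contact_force: [5.5, 0.2, -4.1]
opening: 0.0217
```

```bash
python3 -c "
from h import *
s=st();print(s['ft_torque'])"
```

```text
{'clock': 8.5333, 'q': [0.2234, 0.5222, -0.3006, 1.8988, 0.2184, 0.7491, -1.6798], 'tool_pos': [0.5513, -0.0559, 0.0842], 'tcp_rot': [3.1416, -0.003, 0.0908], 'contact_force': [5.5324, 0.2369, -4.1437], 'opening': 0.0217}
[ 0.04301003 -0.92561497 -0.05173137]
```

Request:
play_rows(hand=[0.01, 0.01, 0.01, 0.01, 0.01, 0.01, 0.01, 0.01, 0.01, 0.01], offset=[[-0.002, 0, 0], [-0.004, 0, 0], [-0.006, 0, 0], [-0.008, 0, 0], [-0.01, 0, 0], [-0.012, 0, 0], [-0.014, 0, 0], [-0.016, 0, 0], [-0.018, 0, 0], [-0.02, 0, 0]], rotation=[[0, 0, 0], [0, 0, 0], [0, 0, 0], [0, 0, 0], [0, 0, 0], [0, 0, 0], [0, 0, 0], [0, 0, 0], [0, 0, 0], [0, 0, 0]])

```text
clock: 9.37
tool_pos: [0.5318, -0.0576, 0.0843]
tcp_rot: [-3.142, -0.004, 0.091]
contact_force: [5.6, 0.3, -5.9]
opening: 0.0218
```

```bash
python3 -c "
from h import *
s=st();print(s['ft_torque'])
p,d=snap('top','5')
cv2.imwrite('pics/t5.png',cv2.resize(p[80:140,300:360,::-1],None,fx=10,fy=10,interpolation=cv2.INTER_NEAREST))"
```

```text
{'clock': 9.3667, 'q': [0.2338, 0.4977, -0.3044, 1.9461, 0.2171, 0.7253, -1.6786], 'tool_pos': [0.5318, -0.0576, 0.0843], 'tcp_rot': [-3.1416, -0.0037, 0.0908], 'contact_force': [5.5579, 0.2602, -5.8839], 'opening': 0.0218}
[ 0.03932974 -0.9815529  -0.02995285]
```

View pics/t5.png

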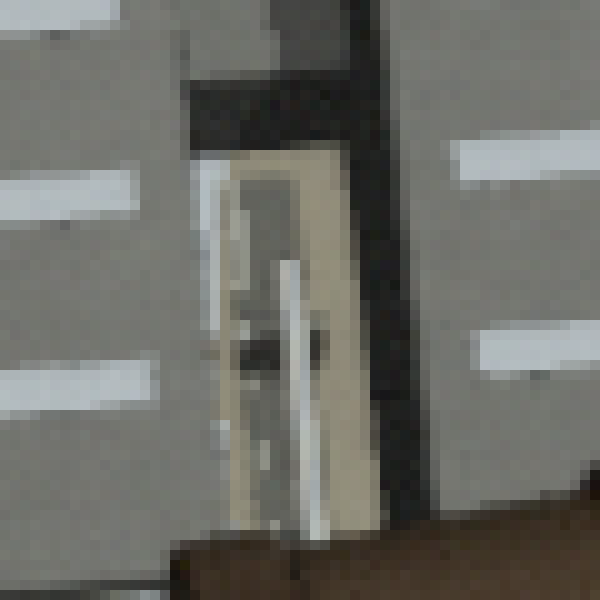

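Request:
play_rows(hand=[0.01, 0.01, 0.01, 0.01, 0.01, 0.01, 0.01, 0.01], offset=[[-0.002, 0, 0], [-0.004, 0, 0.001], [-0.006, 0, 0.001], [-0.008, 0, 0.001], [-0.01, 0, 0.001], [-0.012, 0, 0.001], [-0.014, 0, 0.001], [-0.015, 0, 0.001]], rotation=[[0, 0, 0], [0, 0, 0], [0, 0, 0], [0, 0, 0], [0, 0, 0], [0, 0, 0], [0, 0, 0], [0, 0, 0]])

```text
clock: 10.08
tool_pos: [0.5172, -0.059, 0.0835]
tcp_rot: [3.142, -0.005, 0.091]
contact_force: [7.1, 0.2, -4.5]
opening: 0.0215
```

Request:
play_rows(hand=[0.01, 0.01], offset=[[-0.001, 0, 0], [-0.002, 0, 0]], rotation=[[0, 0, 0], [0, 0, 0]])

```text
clock: 10.25
tool_pos: [0.5154, -0.0591, 0.0835]
tcp_rot: [3.142, -0.005, 0.091]
contact_force: [6.7, 0.5, -4.3]
opening: 0.0212
```

Request:
play_rows(hand=[0.01, 0.01, 0.01], offset=[[-0.001, 0, 0], [-0.002, 0, 0], [-0.003, 0, 0]], rotation=[[0, 0, 0], [0, 0, 0], [0, 0, 0]])

```text
clock: 10.5
tool_pos: [0.5125, -0.0594, 0.0835]
tcp_rot: [-3.142, -0.005, 0.091]
contact_force: [7.2, 0.3, -5.1]
opening: 0.0219
```

Request:
play_rows(hand=[0.01, 0.01], offset=[[-0.001, 0, 0], [-0.002, 0, 0]], rotation=[[0, 0, 0], [0, 0, 0]])

```text
clock: 10.67
tool_pos: [0.5106, -0.0596, 0.0836]
tcp_rot: [3.142, -0.005, 0.091]
contact_force: [7.4, 0.3, -4.2]
opening: 0.0217
```

Request:
play_rows(hand=[0.01, 0.01, 0.01], offset=[[-0.001, 0, 0], [-0.002, 0, 0], [-0.003, 0, 0]], rotation=[[0, 0, 0], [0, 0, 0], [0, 0, 0]])

```text
clock: 10.92
tool_pos: [0.5076, -0.0598, 0.0835]
tcp_rot: [3.142, -0.005, 0.091]
contact_force: [7.4, 0.5, -4.2]
opening: 0.022
```

Request:
play_rows(hand=[0.01, 0.01, 0.01], offset=[[-0.001, 0, 0], [-0.002, 0, 0], [-0.003, 0, 0]], rotation=[[0, 0, 0], [0, 0, 0], [0, 0, 0]])

```text
clock: 11.17
tool_pos: [0.5047, -0.0601, 0.0836]
tcp_rot: [3.142, -0.005, 0.091]
contact_force: [7.8, -0.1, -5.2]
opening: 0.0221
```

Request:
play_rows(hand=[0.01, 0.01, 0.01], offset=[[-0.001, 0, 0], [-0.002, 0, 0], [-0.003, 0, 0]], rotation=[[0, 0, 0], [0, 0, 0], [0, 0, 0]])

```text
clock: 11.42
tool_pos: [0.5042, -0.06, 0.0842]
tcp_rot: [-3.141, -0.01, 0.091]
contact_force: [16.9, 1.0, -6.1]
opening: 0.022
```

Request:
play_rows(hand=[0.01], offset=[[0, 0, 0]], rotation=[[0, 0, 0]])

```text
clock: 11.5
tool_pos: [0.5043, -0.0601, 0.0843]
tcp_rot: [-3.142, -0.01, 0.091]
contact_force: [14.7, 0.8, -7.6]
opening: 0.0214
```

Request:
play_rows(hand=[0.01, 0.01, 0.01, 0.01], offset=[[0, 0, 0], [0, 0, 0], [0, 0, 0], [0, 0, 0]], rotation=[[0, 0, 0], [0, 0, 0], [0, 0, 0], [0, 0, 0]])

```text
clock: 11.83
tool_pos: [0.5043, -0.06, 0.0842]
tcp_rot: [-3.141, -0.01, 0.091]
contact_force: [15.6, 1.4, -7.1]
opening: 0.0217
```

Request:
play_rows(hand=[0.01, 0.01, 0.01, 0.01, 0.01], offset=[[0, 0, 0], [0, 0, 0], [0, 0, 0], [0, 0, 0], [0, 0, 0]], rotation=[[0, 0, 0], [0, 0, 0], [0, 0, 0], [0, 0, 0], [0, 0, 0]])

```text
clock: 12.25
tool_pos: [0.5043, -0.0601, 0.0842]
tcp_rot: [-3.142, -0.01, 0.091]
contact_force: [13.8, 0.5, -7.5]
opening: 0.0219
```

```bash
python3 -c "
from h import *
s=st();print(s['ft_torque'])
p,d=snap('top','6')
s=st()
cv2.imwrite('pics/t6.png',cv2.resize(p[80:150,300:370,::-1],None,fx=8,fy=8,interpolation=cv2.INTER_NEAREST))"
```

```text
{'clock': 12.25, 'q': [0.25, 0.4615, -0.3103, 2.0157, 0.2154, 0.6852, -1.676], 'tool_pos': [0.5043, -0.0601, 0.0842], 'tcp_rot': [-3.1415, -0.0098, 0.0909], 'contact_force': [13.7776, 0.4582, -7.531], 'opening': 0.0219}
[ 0.15549218 -2.5017062  -0.06422197]
{'clock': 12.3, 'q': [0.2499, 0.4615, -0.3103, 2.0157, 0.2154, 0.6852, -1.676], 'tool_pos': [0.5043, -0.06, 0.0842], 'tcp_rot': [-3.1415, -0.0098, 0.091], 'contact_force': [16.3816, 0.6164, -6.5255], 'opening': 0.022}
```

View pics/t6.png

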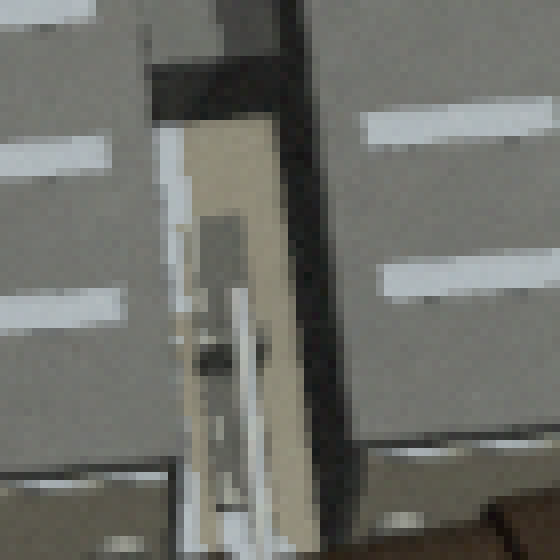

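Request:
play_rows(hand=[0.01, 0.01, 0.01, 0.01, 0.01, 0.01, 0.01, 0.01], offset=[[0.002, 0, 0], [0.004, 0, 0], [0.006, 0, 0], [0.008, 0, 0], [0.01, 0, 0], [0.012, 0, 0], [0.013, 0, 0], [0.013, 0, 0]], rotation=[[0, 0, 0], [0, 0, 0], [0, 0, 0], [0, 0, 0], [0, 0, 0], [0, 0, 0], [0, 0, 0], [0, 0, 0]])

```text
clock: 12.97
tool_pos: [0.5122, -0.0594, 0.0826]
tcp_rot: [-3.142, 0.0, 0.091]
contact_force: [-0.0, 0.2, -2.0]
opening: 0.0218
```

```bash
python3 -c "
from h import *
s=st();print(s['ft_torque'])"
```

```text
{'clock': 12.9667, 'q': [0.243, 0.4778, -0.3072, 1.9903, 0.2163, 0.7045, -1.6776], 'tool_pos': [0.5122, -0.0594, 0.0826], 'tcp_rot': [-3.1416, 0.0001, 0.0908], 'contact_force': [-0.0021, 0.187, -1.9627], 'opening': 0.0218}
[0.04170733 0.05694521 0.03185765]
```

Free of the tab (force only the rod's weight). Lift straight up.

Request:
play_rows(hand=[0.01, 0.01, 0.01, 0.01, 0.01, 0.01, 0.01, 0.01, 0.01, 0.01], offset=[[0, 0, -0.01], [0, 0, -0.03], [0, 0, -0.05], [0, 0, -0.08], [0, 0, -0.11], [0, 0, -0.14], [0, 0, -0.17], [0, 0, -0.2], [0, 0, -0.217], [0, 0, -0.217]], rotation=[[0, 0, 0], [0, 0, 0], [0, 0, 0], [0, 0, 0], [0, 0, 0], [0, 0, 0], [0, 0, 0], [0, 0, 0], [0, 0, 0], [0, 0, 0]])

```text
clock: 13.8
tool_pos: [0.5136, -0.0591, 0.3046]
tcp_rot: [3.14, -0.007, 0.091]
contact_force: [0.9, -0.6, -3.0]
opening: 0.0214
```

```bash
python3 -c "
from h import *
st();go([.4705,.3165,.3],.1486)
"
```

```text
{'clock': 13.8, 'q': [0.3005, 0.2324, -0.3556, 1.7181, 0.0872, 1.1993, -1.5573], 'tool_pos': [0.5136, -0.0591, 0.3046], 'tcp_rot': [3.1403, -0.0071, 0.091], 'contact_force': [0.8512, -0.5614, -3.0321], 'opening': 0.0214}
off [-0.0089, -0.378, 0.004] rot [0.0015, -0.007, -0.0576]
```

Request:
play_rows(hand=[0.01, 0.01, 0.01, 0.01, 0.01, 0.01, 0.01, 0.01, 0.01, 0.01], offset=[[-0.001, -0.03, 0], [-0.002, -0.07, 0], [-0.003, -0.11, 0], [-0.004, -0.15, 0], [-0.005, -0.19, 0], [-0.006, -0.23, 0], [-0.007, -0.27, 0], [-0.008, -0.31, 0], [-0.009, -0.35, 0], [-0.009, -0.378, 0]], rotation=[[0, 0, -0.006], [0, 0, -0.012], [0, 0, -0.018], [0, 0, -0.024], [0, 0, -0.03], [0, 0, -0.036], [0, 0, -0.042], [0, 0, -0.048], [0, 0, -0.054], [0, 0, -0.0577]])

```text
clock: 14.63
tool_pos: [0.4666, 0.3198, 0.299]
tcp_rot: [-3.141, 0.002, 0.152]
contact_force: [-0.8, 0.3, -1.5]
opening: 0.0215
```

Request:
play_rows(hand=[0.01, 0.01, 0.01, 0.01, 0.01, 0.01, 0.01, 0.01], offset=[[0, 0, 0], [0, 0, 0.03], [0, 0, 0.06], [0, 0, 0.09], [0, 0, 0.12], [0, 0, 0.14], [0, 0, 0.14], [0, 0, 0.14]], rotation=[[0, 0, 0], [0, 0, 0], [0, 0, 0], [0, 0, 0], [0, 0, 0], [0, 0, 0], [0, 0, 0], [0, 0, 0]])

```text
clock: 15.3
tool_pos: [0.468, 0.3152, 0.1588]
tcp_rot: [3.14, 0.003, 0.149]
contact_force: [-0.7, 0.6, -2.1]
opening: 0.0217
```

```bash
python3 -c "
from h import *
st();go([.4705,.3165,.1],.1486)
q,d=snap('side','7');snap('top','7')
cv2.imwrite('pics/s7.png',cv2.resize(q[200:360,170:350,::-1],None,fx=4,fy=3.7))
C=cloud('side',d); m=(C[...,0]>.54)&(C[...,0]<.75)&(C[...,1]>.25)&(C[...,1]<.42)&(C[...,2]>.11)
P=C[m]; k=P[:,2]>np.median(P[:,2])-.01
print(np.polyfit(P[k][:,0],P[k][:,1],1),np.polyfit(P[k][:,0],P[k][:,2],1),P[:,0].max(),P[:,2].min())
"
```

```text
{'clock': 15.3, 'q': [-0.3186, 0.4758, -0.5111, 1.7882, 0.2778, 0.9529, -2.3677], 'tool_pos': [0.468, 0.3152, 0.1588], 'tcp_rot': [3.1402, 0.0029, 0.1486], 'contact_force': [-0.6934, 0.5622, -2.1247], 'opening': 0.0217}
off [0.0028, -0.001, 0.0588] rot [0.0014, 0.0029, -0.0]
[0.15037718 0.24484967] [-0.00897511  0.17099223] 0.7085797593921335 0.12851022071100415
```

View pics/s7.png

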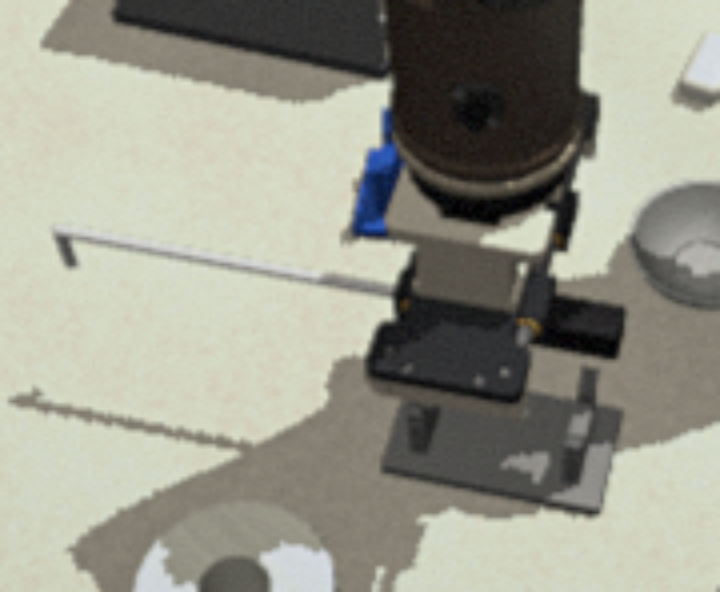

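Request:
play_rows(hand=[0.01, 0.01, 0.01, 0.01, 0.01, 0.01, 0.01, 0.01], offset=[[0.002, -0.001, 0], [0.002, -0.001, 0.015], [0.002, -0.001, 0.03], [0.002, -0.001, 0.045], [0.002, -0.001, 0.06], [0.002, -0.001, 0.065], [0.002, -0.001, 0.065], [0.002, -0.001, 0.065]], rotation=[[0, 0, 0], [0, 0, 0], [0, 0, 0], [0, 0, 0], [0, 0, 0], [0, 0, 0], [0, 0, 0], [0, 0, 0]])

```text
clock: 16.07
tool_pos: [0.4712, 0.318, 0.0958]
tcp_rot: [-3.141, -0.001, 0.148]
contact_force: [-0.2, 0.2, -1.6]
opening: 0.0215
```

```bash
python3 -c "
from h import *
st();go([.4705,.3165,.060],.1486)"
```

```text
{'clock': 16.0667, 'q': [-0.3481, 0.5543, -0.4777, 1.842, 0.3361, 0.8244, -2.4177], 'tool_pos': [0.4712, 0.318, 0.0958], 'tcp_rot': [-3.141, -0.0011, 0.1484], 'contact_force': [-0.1912, 0.1504, -1.6246], 'opening': 0.0215}
off [-0.001, 0.0014, 0.0358] rot [-0.0006, -0.0011, -0.0002]
```

Request:
play_rows(hand=[0.01, 0.01, 0.01, 0.01, 0.01, 0.01, 0.01], offset=[[-0.001, 0.0013, 0], [-0.001, 0.0013, 0.006], [-0.001, 0.0013, 0.012], [-0.001, 0.0013, 0.018], [-0.001, 0.0013, 0.022], [-0.001, 0.0013, 0.022], [-0.001, 0.0013, 0.022]], rotation=[[0, 0, 0], [0, 0, 0], [0, 0, 0], [0, 0, 0], [0, 0, 0], [0, 0, 0], [0, 0, 0]])

```text
clock: 16.65
tool_pos: [0.4697, 0.3159, 0.0723]
tcp_rot: [3.141, 0.001, 0.149]
contact_force: [-0.1, -0.4, -2.4]
opening: 0.0219
```

```bash
python3 -c "
from h import *
st();go([.4705,.3165,.060],.1486)"
```

```text
{'clock': 16.65, 'q': [-0.3582, 0.5827, -0.4629, 1.8644, 0.3575, 0.7778, -2.4356], 'tool_pos': [0.4697, 0.3159, 0.0723], 'tcp_rot': [3.1412, 0.0008, 0.1485], 'contact_force': [-0.1006, -0.3761, -2.4028], 'opening': 0.0219}
off [0.0009, -0.0005, 0.0123] rot [0.0004, 0.0008, -0.0001]
```

Request:
play_rows(hand=[0.01, 0.01, 0.01, 0.01, 0.01, 0.01, 0.01], offset=[[0.0005, -0.0005, 0.003], [0.0005, -0.0005, 0.006], [0.0005, -0.0005, 0.009], [0.0005, -0.0005, 0.011], [0.0005, -0.0005, 0.0125], [0.0005, -0.0005, 0.0125], [0.0005, -0.0005, 0.0125]], rotation=[[0, 0, 0], [0, 0, 0], [0, 0, 0], [0, 0, 0], [0, 0, 0], [0, 0, 0], [0, 0, 0]])

```text
clock: 17.23
tool_pos: [0.4703, 0.3166, 0.0601]
tcp_rot: [3.141, 0.0, 0.148]
contact_force: [0.6, 0.3, -3.2]
opening: 0.0217
```

```bash
python3 -c "
from h import *
st();go([.4705,.3165,.059],.1486)"
```

```text
{'clock': 17.2333, 'q': [-0.3657, 0.5996, -0.4539, 1.8715, 0.3698, 0.7542, -2.4462], 'tool_pos': [0.4703, 0.3166, 0.0601], 'tcp_rot': [3.1415, 0.0001, 0.1485], 'contact_force': [0.5757, 0.2663, -3.1553], 'opening': 0.0217}
off [0.0002, 0.0001, 0.0011] rot [0.0001, 0.0001, -0.0001]
```

Request:
play_rows(hand=[0.01, 0.01, 0.01, 0.01], offset=[[0, 0, 0.001], [0, 0, 0.0015], [0, 0, 0.0015], [0, 0, 0.0015]], rotation=[[0, 0, 0], [0, 0, 0], [0, 0, 0], [0, 0, 0]])

```text
clock: 17.57
tool_pos: [0.4705, 0.3167, 0.059]
tcp_rot: [-3.141, -0.0, 0.148]
contact_force: [-0.6, -0.9, 1.7]
opening: 0.0218
```

Now touching the notch floors (force turned from −2.5 to +1.7). Open.

Request:
play_rows(hand=[0.024, 0.027, 0.03, 0.035, 0.04, 0.05, 0.06, 0.06], offset=[[0, 0, 0], [0, 0, 0], [0, 0, 0], [0, 0, 0], [0, 0, 0], [0, 0, 0], [0, 0, 0], [0, 0, 0]], rotation=[[0, 0, 0], [0, 0, 0], [0, 0, 0], [0, 0, 0], [0, 0, 0], [0, 0, 0], [0, 0, 0], [0, 0, 0]])

```text
clock: 18.23
tool_pos: [0.4704, 0.3166, 0.0587]
tcp_rot: [3.142, -0.0, 0.148]
contact_force: [-0.1, -0.4, -0.1]
opening: 0.0556
```

Request:
play_rows(hand=[0.06, 0.06, 0.06, 0.06, 0.06, 0.06, 0.06, 0.06, 0.06, 0.06], offset=[[0, 0, -0.01], [0, 0, -0.03], [0, 0, -0.06], [0, 0, -0.09], [0, 0, -0.12], [0, 0, -0.15], [0, 0, -0.18], [0, 0, -0.21], [0, 0, -0.24], [0, 0, -0.24]], rotation=[[0, 0, 0], [0, 0, 0], [0, 0, 0], [0, 0, 0], [0, 0, 0], [0, 0, 0], [0, 0, 0], [0, 0, 0], [0, 0, 0], [0, 0, 0]])

```text
clock: 19.07
tool_pos: [0.4717, 0.3186, 0.3057]
tcp_rot: [-3.137, -0.008, 0.149]
contact_force: [1.4, 0.9, 0.9]
opening: 0.0601
```

Request:
play_rows(hand=[0.06, 0.06, 0.06, 0.06, 0.06, 0.06, 0.06, 0.06, 0.06, 0.06], offset=[[-0.02, 0.04, 0], [-0.02, 0.08, 0], [-0.02, 0.12, 0], [-0.02, 0.16, 0], [-0.02, 0.2, 0], [-0.02, 0.24, 0], [-0.02, 0.28, 0], [-0.02, 0.32, 0], [-0.02, 0.36, 0], [-0.02, 0.38, 0]], rotation=[[0, 0, 0], [0, 0, 0], [0, 0, 0], [0, 0, 0], [0, 0, 0], [0, 0, 0], [0, 0, 0], [0, 0, 0], [0, 0, 0], [0, 0, 0]])

```text
clock: 19.9
tool_pos: [0.5065, -0.0677, 0.2992]
tcp_rot: [3.14, -0.0, 0.143]
contact_force: [-0.1, -0.5, 0.8]
opening: 0.0601
```

Request:
play_rows(hand=[0.06, 0.06, 0.06, 0.06, 0.06, 0.06, 0.06, 0.06], offset=[[0, 0.04, 0], [0, 0.08, 0], [0, 0.12, 0], [0, 0.16, 0], [0, 0.2, 0], [0, 0.24, 0], [0, 0.25, 0], [0, 0.25, 0]], rotation=[[0, 0, 0], [0, 0, 0], [0, 0, 0], [0, 0, 0], [0, 0, 0], [0, 0, 0], [0, 0, 0], [0, 0, 0]])

```text
clock: 20.57
tool_pos: [0.5427, -0.3138, 0.2983]
tcp_rot: [3.141, 0.001, 0.143]
contact_force: [-0.6, 0.8, -0.9]
opening: 0.0601
```

```bash
python3 -c "
from h import *
st()
p,_=snap('top','8');q,_=snap('side','8')
cv2.imwrite('pics/t8.png',p[:,:,::-1]);cv2.imwrite('pics/s8.png',cv2.resize(q[255:345,180:340,::-1],None,fx=4.5,fy=4.5))
cv2.imwrite('pics/l8.png',cv2.resize(p[50:170,270:390,::-1],None,fx=5,fy=5,interpolation=cv2.INTER_NEAREST))
"; python3 m.py 8 | grep -v tab
```

```text
{'clock': 20.5667, 'q': [0.5993, 0.4158, -0.2383, 1.4656, 0.1013, 1.2725, -1.0774], 'tool_pos': [0.5427, -0.3138, 0.2983], 'tcp_rot': [3.1406, 0.001, 0.1426], 'contact_force': [-0.6433, 0.8329, -0.9407], 'opening': 0.0601}
top wall 2762 ((762.0912475585938, -105.37910461425781), (203.0005645751953, 90.36602783203125), 5.108664512634277) [[657.0, -69.0], [665.0, -159.0], [867.0, -141.0], [859.0, -51.0]] zmed 0.16831197878379123
top wall 2744 ((749.4796142578125, 32.988094329833984), (203.0977325439453, 89.58255004882812), 5.17531156539917) [[644.0, 68.0], [652.0, -21.0], [855.0, -2.0], [847.0, 87.0]] zmed 0.168579758601747
top locker ((755.76611328125, -36.40711975097656), (203.09765625, 228.9442138671875), 5.176342487335205)
top handle 389 ((458.4034423828125, 313.1005859375), (118.1491470336914, 22.602020263671875), 8.536116600036621) z 0.07479483842788337
top rod 316 [0.15139262 0.24290707] x 0.49902732433388525 0.7087663777821753 y@.45 0.3110337513196912 zmed 0.06533823655610138
top restbase 641 ((446.72735595703125, 274.9632568359375), (165.61013793945312, 149.67578125), 5.221253
[... 221 characters left out ...]
de wall 2072 ((751.8635864257812, 38.590267181396484), (206.56539916992188, 100.72334289550781), 5.383903503417969) [[644.0, 79.0], [654.0, -21.0], [859.0, -2.0], [850.0, 98.0]] zmed 0.17145480887608466
side locker ((758.4971313476562, -31.308258056640625), (206.54745483398438, 241.1515655517578), 5.419901371002197)
side handle 464 ((459.626220703125, 316.6185607910156), (117.04048156738281, 24.34404754638672), 8.333650588989258) z 0.07718871028504881
side rod 451 [0.15020004 0.24555468] x 0.49428051108159704 0.7114596823588035 y@.45 0.3131447014292051 zmed 0.06754957610586987
side restbase 990 ((435.1376953125, 283.66912841796875), (190.63748168945312, 137.3978729248047), 5.938136577606201)
```

View pics/t8.png

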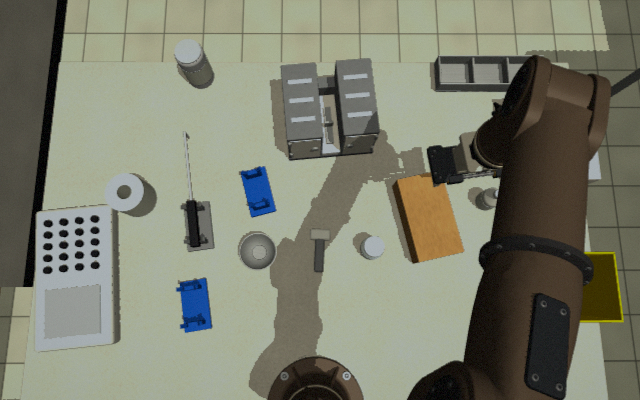

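View pics/s8.png

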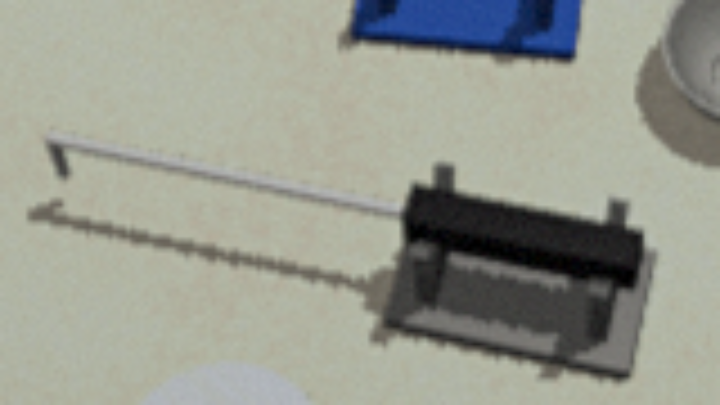

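View pics/l8.png

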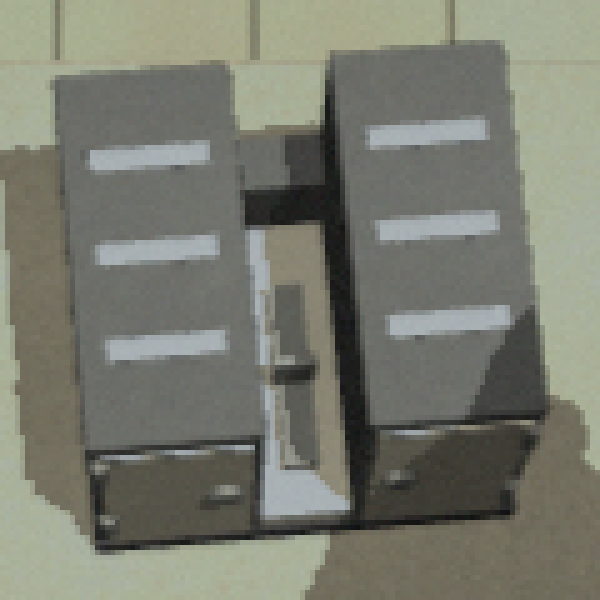

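```bash
python3 -c "
from h import *
print(bot.hand_in())"
```

```text
the job is handed in; nothing more can be done
None
```

The bolt was drawn out to its end stop and seated, and the rod is back in its grey rest. I handed the job in at about 20.7 s of the 64 s allowed; no verdict was reported.

- **Pull:** The bolt slid at about 5.5–8 N until the force jumped to 17 N with the tab almost still, which I took as the stop. I then held it for about 0.9 s with readings of 13.8–16.9 N (noise about ±1.5 N). These are readings at the end of each move, and none came near 25 N.
- **Bolt position:** In the last top picture the tab is about 53 mm further out, roughly 78 mm behind the locker's front. That is inside the stated 55–85 mm range, and it stayed there after I unhooked the rod.
- **Rod:** It lies in both saddles with the hook hanging down at the same end. The handle's centre is within about 0.6 mm and its angle within about 0.4° of where it started, in both cameras. The gripper is open and clear at z = 0.30 m.
- **Bystanders:** The glove box, paper roll, bowl, jar, probe, gel bottle and both blue look-alike rests look unmoved in the top picture. The gel bottle is partly hidden by the arm there.
- **Disagreements:** The two cameras differed by about 1–4 mm in absolute position. My automatic fit of the rest's base also failed in three of its four readings because it took in neighbouring objects, so I relied on the handle and rod fits instead.

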